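# Make up the hinge kit and the latch kit

### The arm

A 6-joint arm with a two-finger parallel gripper is mounted at the origin on the work surface; the furniture and walls round the work are solid. World frame = base frame: x ahead of the robot, y to its left, z up, the work surface at z = 0. Lengths are in m, angles in rad, forces in N, time in s.
With the tool pointing down it reaches from about 0.35 to 0.775 m from the base axis. Payload 7.3 kg.
Tool frame: the origin (TCP) lies at the centre of the arm's flange, where the gripper is bolted on; the fingertips stand 178 mm ahead of it and the grasp point (between the pads) lies 159 mm ahead of it (tip_extent is the distance from the TCP to the fingertips, in m); z points along the fingers, y is the line along which they close (so a half turn about z gives the same grasp; the last joint's range is limited). The gripper opens to 92 mm and grips with 3 to 60 N. Pads are 19 mm wide; open, the fingers measure 130 mm over their backs; the gripper's body (75 mm by 190 mm) begins 47 mm behind the grasp point.
Start: joints at [-1.253, 0.342, 1.524, -0, 1.275, -0.146], TCP at [0.235, -0.47, 0.405] pointing down, gripper open.
Joint ranges: [-2.53, 2.53], [-0.77, 2.02], [0.04, 2.7], [-1, 4.14], [0.28, 2.66], [-3.11, 3.11]. Speed limits (rad/s): [2.57, 2.57, 3.14, 3.14, 3.14, 3.14].

### API

Orientations are given as [roll, pitch, yaw] about the fixed x, y, z axes, in that order (R = Rz(yaw) Ry(pitch) Rx(roll)).
In Python, from cell import * gives the robot as it stands.
- The arm moves only by the tool arm_command, never from a script. Its arguments are lists of equal length, an entry for each row: "xyz": the shift along the world's x, y, z in mm, a list of three; "spin": the turn about the world's z in degrees. In form: {"xyz": [[tx, ty, tz], ...], "spin": [spin, ...]}. A call has 1 to 20 rows; each row shifts and turns the commanded pose from where the row before left it; what a row does not reach is not made up. A row lasts 1/10 s, in which the tool goes at most 50 mm and 8.59 degrees, less where a joint would pass 70% of its speed; a pose out of reach is approached as far as the arm can. A call with a gripper value outside its range is refused whole. "jaw" is the opening, from -1 (shut) to 1 (fully open), set as the call begins (left out, the last holds). The fingers move at their own pace and stop on an object; "squeeze" is the grip in N (left out, the last holds). Time passes only in rows, so rows that do not move let the fingers close. It gives the time, the measured TCP pose, the force, the opening and the grip force at its end, in the units of the state.
- observe(): the state, without advancing time (a new reading comes with each control period).
- read_camera(name): name is "side" or "top"; returns a dict with "img" (400x640x3 uint8, red, green, blue), "depth" (400x640 float32, m along the optical axis (not along the pixel's ray), 0 where there is no reading), "fx", "fy", "cx", "cy" (pixels), "world_from_camera" (4x4, takes a point from camera to world coordinates). Camera axes: x right, y up, looking along -z (the intrinsics and any distortion apply to the point x, -y, -z); pixel columns grow to the right and rows downward; lengths in m; the calibration is good to about 2 mm. A picture is of the moment at which its call begins.
- hand_in(): hands the job in; it is judged then, once.
The state is a dict: "time": time; "qpos": joint angles; "qvel": joint speeds; "joint_efforts": joint torques, N m; "tool_pos": TCP position; "tool_rot": TCP orientation; "contact_force": force on the tool from outside, world axes, zero at the start; "torque": the same for the moment, N m; "opening": finger opening in m; "grip_force": force on a finger pad.
Only numpy, scipy, OpenCV 4.12 (cv2) and the standard library are available. Lean on these libraries where they do the work, as an engineer would, in place of code of your own. Each camera call takes 0.05 s, during which the arm holds its last target. There are 200 camera calls.

### The job

Make up the two door-fitting kits from the parts and tools laid out along the bench. The blue tray is the hinge kit: put in the brass hinge and the marking gauge that is set short (for the hinge leaf); the green tray is the latch kit: put in the door latch, the tape measure and the marking gauge that is set long (for the latch's backset). Set each thing down inside its tray, the same way up as it is now and flat on the tray floor, not on the lip or on another thing, and do not disturb the settings of the gauges.

Things in the scene. Friction and masses are not known exactly. Their poses are not given: they have to be found in the camera images.
- hinge_tray: bench tray with a blue-painted lip and cork floor, 188 mm (its y) x 152 mm (its x) outside, open inside, 172 x 136 mm, walls 8 mm; floor 6 mm and top of the lip 18 mm above the bench. It does not move. Origin: centre of the underside, z up.
- latch_tray: bench tray with a green-painted lip and cork floor, 188 mm (its y) x 152 mm (its x) outside, open inside, 172 x 136 mm, walls 8 mm; floor 6 mm and top of the lip 18 mm above the bench. It does not move. Origin: centre of the underside, z up.
- short_gauge: marking gauge set SHORT: wheel near the brass face, most of the rod out behind. Stock: dark wooden block with brass front (+x), 22 (x) x 40 (y) x 42 mm high, thumbscrew on top to 51 mm. 8 mm steel rod through it along x, axis 22 mm up; dark 16 mm cutter wheel on its front end, red cap on its tail (-x). Origin: centre of the stock's underside, z up. Grip across the 40 mm. About 0.25 kg.
- short_gauge_rod (a joint): slide of the rod in the stock, m: gap from brass face to cutter wheel (the setting), 0 to 0.066, starts between 0.016 and 0.022. Clamped: slips only above about 6 N along the rod. Wheel ends 15 mm + value ahead (+x) of the stock's origin, red cap 88 mm - value behind it (-x).
- long_gauge: marking gauge set LONG: wheel far ahead of the brass face, red cap close behind. Stock: dark wooden block with brass front (+x), 22 (x) x 40 (y) x 42 mm high, thumbscrew on top to 51 mm. 8 mm steel rod through it along x, axis 22 mm up; dark 16 mm cutter wheel on its front end, red cap on its tail (-x). Origin: centre of the stock's underside, z up. Grip across the 40 mm. About 0.25 kg.
- long_gauge_rod (a joint): slide of the rod in the stock, m: gap from brass face to cutter wheel (the setting), 0 to 0.066, starts between 0.055 and 0.061. Clamped: slips only above about 6 N along the rod. Wheel ends 15 mm + value ahead (+x) of the stock's origin, red cap 88 mm - value behind it (-x).
- hinge: brass butt hinge folded shut and lying flat, 76 mm long (its x), 32 mm wide (its y), leaves 7 mm thick, knuckle 9 mm thick along its +y edge. Origin: centre of the underside, z up. Gripped across the 32 mm with the fingertips. 0.12 kg.
- latch: tubular door latch lying on its side: grey steel case 20 mm wide (y) x 23 mm high from 36 mm behind to 20 mm ahead of the origin along x, then a brass face plate 52 mm wide (y), 24 mm high, 3 mm thick, then the brass bolt to 35 mm ahead. Origin: underside, on the case's centre line, x towards the bolt, z up. Grip across the 20 mm, 10 mm behind the origin. 0.13 kg.
- tape: yellow and black pocket tape measure standing on edge; case 34 mm wide (x), 62 mm high, from 11 mm behind (-y) to 58 mm ahead (+y) of the origin; steel tongue reaches 59 mm to -y. Origin: underside; the middle of the case lies 23 mm along +y from it; z up. Grip across the 34 mm. About 0.28 kg.

How it is judged:
At the end, for the whole second after the job is handed in: Hinge and short gauge in the blue tray, latch, tape and long gauge in the green: origins inside the lip (66 mm along x, 84 mm along y of its centre), within 5 mm of floor height, upright to 0.12 rad, at rest; settings still 10 to 30 and 47 to 65.5 mm (x of short_gauge in the frame of hinge_tray between -0.066 and 0.066 m and y of short_gauge in the frame of hinge_tray between -0.084 and 0.084 m and z of short_gauge in the frame of hinge_tray between 0.002 and 0.011 m and angle between each of short_gauge, hinge, long_gauge, latch, tape's own z axis and vertical below 0.12 rad and linear speed of each of short_gauge, hinge, long_gauge, latch, tape below 0.02 m/s and x of hinge in the frame of hinge_tray between -0.066 and 0.066 m and y of hinge in the frame of hinge_tray between -0.084 and 0.084 m and z of hinge in the frame of hinge_tray between 0.002 and 0.011 m and x of long_gauge in the frame of latch_tray between -0.066 and 0.066 m and y of long_gauge in the frame of latch_tray between -0.084 and 0.084 m and z of long_gauge in the frame of latch_tray between 0.002 and 0.011 m and x of latch in the frame of latch_tray between -0.066 and 0.066 m and y of latch in the frame of latch_tray between -0.084 and 0.084 m and z of latch in the frame of latch_tray between 0.002 and 0.011 m and x of tape in the frame of latch_tray between -0.066 and 0.066 m and y of tape in the frame of latch_tray between -0.084 and 0.084 m and z of tape in the frame of latch_tray between 0.002 and 0.011 m and value of joint short_gauge_rod between 0.01 and 0.03 m and value of joint long_gauge_rod between 0.047 and 0.0655 m); the robot touches nothing.
It also fails if it takes over 112 s, if anything falls off the work surface, if the arm or the gripper's body presses on something with over 40 N, if the wrist force passes 120 N, or if a joint passes its speed limit or range.

## Working session

There is one attempt and no reset: what is moved stays moved. The work goes in short steps, Python scripts to look and compute and a tool call to move; the robot and the scene stay as the last step left them, time stands still between calls to the robot, and variables do not carry over. Pictures are saved under pics/ and viewed, at most 14 in all, crops included, and the job is handed in when it is done.

Besides the shell and the picture viewer there is one more tool, called as name(argument=value, ...) on one line, values as JSON. arm_command: Moves the arm, as the interface text tells. Its arguments: {"type":"object","properties":{"xyz":{"type":"array","items":{"type":"array","items":{"type":"number"}}},"spin":{"type":"array","items":{"type":"number"}},"jaw":{"type":"number"},"squeeze":{"type":"number"}},"required":["xyz","spin"]}

```bash
ls; mkdir -p pics
python3 - <<'E'
from cell import *
import cv2, numpy as np
s=observe(); print(s['time'],s['tool_pos'],s['tool_rot'],s['opening'])
for n in('top','side'):
    c=read_camera(n); cv2.imwrite(f'pics/{n}0.png',c['img'][:,:,::-1]); print(n,c['fx'],c['fy'],c['cx'],c['cy'],np.round(c['world_from_camera'],3).tolist(),c.keys())
    np.savez(f'{n}0.npz',**c)
E
```

```text
pics
0.0 [ 0.23482416 -0.46939172  0.40403918] [-3.14002877e+00 -2.24166472e-04  4.63786709e-01] 0.0914427097599039
top 374.28752183047646 374.28752183047646 318.2183982723452 203.13583080176636 [[-0.002, 0.993, -0.115, 0.405], [-1.0, -0.001, 0.009, -0.05], [0.009, 0.115, 0.993, 0.866], [0.0, 0.0, 0.0, 1.0]] dict_keys(['img', 'depth', 'fx', 'fy', 'cx', 'cy', 'world_from_camera'])
side 520.8662871226988 520.8662871226988 317.67743132115817 203.8818086359087 [[-0.686, 0.633, -0.358, 0.073], [-0.727, -0.595, 0.342, 0.381], [0.003, 0.495, 0.869, 1.1], [0.0, 0.0, 0.0, 1.0]] dict_keys(['img', 'depth', 'fx', 'fy', 'cx', 'cy', 'world_from_camera'])
```

View pics/top0.png

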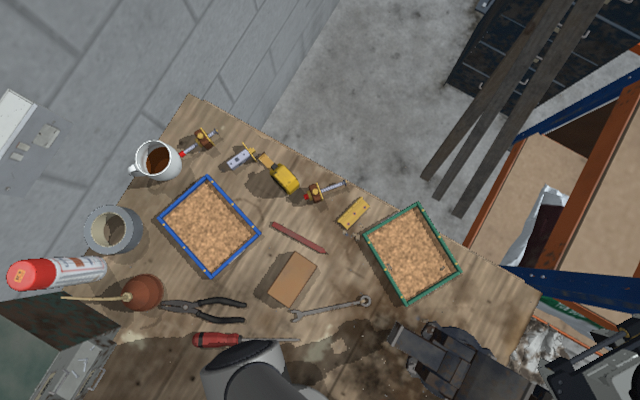

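View pics/side0.png

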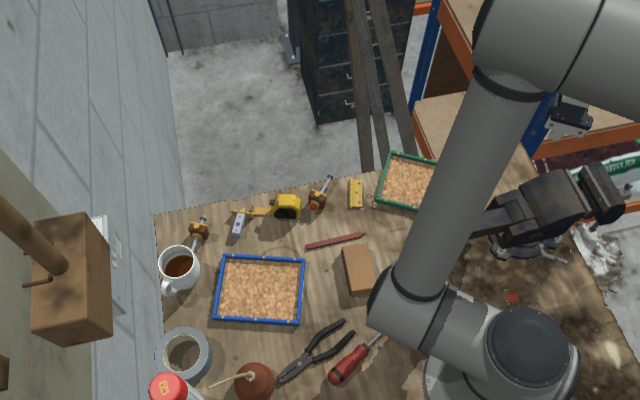

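```bash
cat > h.py <<'E'
import numpy as np, cv2
def load(n): return dict(np.load(n+'.npz'))
def plane(c,u,v,z):
    u=np.asarray(u,float);v=np.asarray(v,float)
    d=np.stack([(u-c['cx'])/c['fx'],-(v-c['cy'])/c['fy'],-np.ones_like(u)],-1)
    W=c['world_from_camera'];d=d@W[:3,:3].T;o=W[:3,3]
    return (o+d*((z-o[2])/d[...,2])[...,None])
def cloud(c):
    v,u=np.mgrid[0:400,0:640];D=c['depth']
    p=np.stack([(u-c['cx'])/c['fx']*D,-(v-c['cy'])/c['fy']*D,-D],-1)
    W=c['world_from_camera'];return p@W[:3,:3].T+W[:3,3]
E
python3 - <<'E'
from h import *
t=load('top0');s=load('side0')
a=cv2.resize(t['img'][115:245,170:380],None,fx=3.8,fy=3.8,interpolation=cv2.INTER_CUBIC)
cv2.imwrite('pics/tc.png',a[:,:,::-1])
a=cv2.resize(s['img'][165:275,150:380],None,fx=3.4,fy=3.4,interpolation=cv2.INTER_CUBIC)
cv2.imwrite('pics/sc.png',a[:,:,::-1])
P=cloud(t)
for u,v in [(300,220),(210,225),(405,250),(352,213),(283,178),(158,160),(330,110)]: print(u,v,P[v,u].round(3))
# trays
hsv=cv2.cvtColor(t['img'],cv2.COLOR_RGB2HSV)
for n,lo,hi,roi in [('blue',(105,120,60),(125,255,255),(150,265,170,280)),('green',(65,80,30),(95,255,255),(355,465,195,310))]:
    m=cv2.inRange(hsv,lo,hi);k=np.zeros_like(m);x0,x1,y0,y1=roi;k[y0:y1,x0:x1]=m[y0:y1,x0:x1]
    ys,xs=np.nonzero(k)
    q=plane(t,xs,ys,.018)[:,:2]
    r=cv2.minAreaRect((q*1000).astype(np.float32));print(n,len(xs),r,cv2.boxPoints(r).round(0).tolist())
E
```

```text
300 220 [ 0.466 -0.016  0.001]
210 225 [0.454 0.189 0.01 ]
405 250 [ 0.397 -0.255  0.008]
352 213 [ 0.482 -0.136  0.007]
283 178 [0.553 0.019 0.063]
158 160 [0.6   0.304 0.035]
330 110 [ 1.055 -0.123 -0.862]
blue 1035 ((453.55938720703125, 190.5802764892578), (188.48245239257812, 151.59461975097656), 42.7067756652832) [[333.0, 182.0], [436.0, 71.0], [574.0, 199.0], [471.0, 310.0]]
green 933 ((391.270751953125, -267.3887939453125), (186.6907196044922, 151.9350128173828), 30.304054260253906) [[272.0, -249.0], [349.0, -380.0], [510.0, -286.0], [434.0, -155.0]]
```

View pics/tc.png

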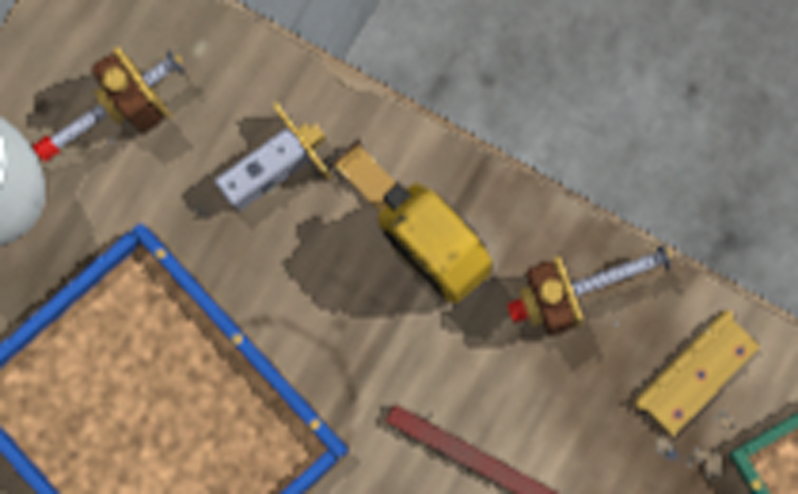

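View pics/sc.png

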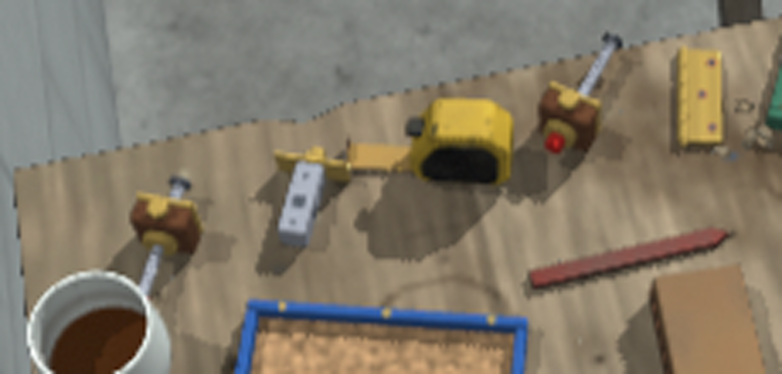

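```bash
cat > m.py <<'E'
from h import *
def rects(c,name,items,zb):
    P=cloud(c);P[c['depth']<=0]=np.nan
    for n,(cx,cy,r,z0,z1) in items.items():
        d=np.hypot(P[...,0]-cx,P[...,1]-cy)
        m=(d<r)&(P[...,2]>z0)&(P[...,2]<z1)
        q=(P[m]*1000).astype(np.float32)
        if len(q)<5: print(n,'none');continue
        R=cv2.minAreaRect(q[:,:2]);b=cv2.boxPoints(R)
        e=b[1]-b[0];f=b[2]-b[1];L=e if np.hypot(*e)>np.hypot(*f) else f
        print(name,n,len(q),'c',np.round(R[0],1),'size',np.round(R[1],1),'long-ang',round(np.degrees(np.arctan2(L[1],L[0])),1),'med',np.median(q,0).round(1))
E
python3 - <<'E'
from m import *
t=load('top0');s=load('side0')
P=lambda u,v,z:plane(t,170+u/3.8,115+v/3.8,z)[:2].round(4)*1000
print('short cap,wheel,thumb',P(45,148,.022),P(177,62,.022),P(114,80,.051))
print('long cap,wheel,thumb',P(517,310,.022),P(665,258,.022),P(552,291,.051))
print('short plate ends',P(118,50,.042),P(160,125,.042),'long',P(560,260,.042),P(578,325,.042))
print('latch case corners',[P(u,v,.023) for u,v in[(217,182),(290,130),(310,155),(237,207)]],'bolt',P(322,130,.015))
print('tape case top',[P(u,v,.062) for u,v in [(412,187),(492,255),(458,302),(383,232)]],'tongue',P(350,160,.01))
S=lambda u,v,z:plane(s,150+u/3.4,165+v/3.4,z)[:2].round(4)*1000
print('side short wheel,thumb',S(181,184,.022),S(165,205,.051),'long cap wheel thumb',S(555,143,.022),S(612,41,.022),S(570,92,.051))
print('side latch case',[S(u,v,.023) for u,v in[(300,163),(325,165),(308,240),(279,235)]])
it={'short':(.63,.225,.06,.035,.06),'latch':(.59,.13,.06,.012,.03),'tape':(.555,.02,.06,.045,.075),'long':(.53,-.06,.05,.035,.06),'hinge':(.482,-.136,.05,.004,.02)}
rects(t,'top',it,0);rects(s,'side',it,0)
C=cloud(t);d=np.hypot(C[...,0]-.6,C[...,1]-.304)<.07;print('mug',C[...,2][d].max(),)
q=C[d&(C[...,2]>.06)];print(cv2.minEnclosingCircle((q[:,:2]*1000).astype(np.float32)))
hsv=cv2.cvtColor(t['img'],cv2.COLOR_RGB2HSV);k=np.zeros((400,640),np.uint8);k[195:235,332:375]=cv2.inRange(hsv,(18,110,90),(32,255,255))[195:235,332:375]
n,l,st,_=cv2.connectedComponentsWithStats(k);i=1+st[1:,4].argmax();ys,xs=np.nonzero(l==i);q=plane(t,xs,ys,.008)[:,:2]*1000
R=cv2.minAreaRect(q.astype(np.float32));print('hinge mask',R,cv2.boxPoints(R).round().tolist())
E
```

```text
short cap,wheel,thumb [617.1 255.4] [670.7 177.4] [650.6 206.2]
long cap,wheel,thumb [518.1 -30. ] [ 549.6 -118.9] [525.3 -50.9]
short plate ends [671.7 207.3] [626.  180.9] long [545.  -55.6] [506.6 -66.1]
latch case corners [array([595.9, 150.9]), array([628. , 107.6]), array([612.6,  95.2]), array([580.6, 138.5])] bolt [630.2  89.6]
tape case top [array([584.2,  29.6]), array([544.5, -16.6]), array([517.4,   2.7]), array([557.9,  45.9])] tongue [612.6  72.9]
side short wheel,thumb [671.7 179.9] [650.2 202.7] long cap wheel thumb [518.9 -29.8] [ 552.4 -117.5] [529.3 -53.9]
side latch case [array([627.9, 110.1]), array([614.8,  98.5]), array([578. , 143.6]), array([594.4, 155.6])]Traceback (most recent call last):
  File "<stdin>", line 13, in <module>
  File "m.py", line 9, in rects
    R=cv2.minAreaRect(q[:,:2]);b=cv2.boxPoints(R)
cv2.error: OpenCV(4.12.0) /io/opencv/modules/imgproc/src/convhull.cpp:143: error: (-215:Assertion failed) total >= 0 && (depth == CV_32F || depth == CV_32S) in function 'convexHull'
```

```bash
sed -i 's/cv2.minAreaRect(q\[:,:2\])/cv2.minAreaRect(np.ascontiguousarray(q[:,:2]))/' m.py
python3 - <<'E'
from m import *
t=load('top0');s=load('side0')
it={'short':(.645,.205,.06,.035,.06),'latch':(.604,.123,.055,.012,.03),'tape':(.55,.015,.06,.045,.075),'long':(.53,-.06,.05,.035,.06),'hinge':(.482,-.136,.05,.004,.02)}
rects(t,'top',it,0);rects(s,'side',it,0)
C=cloud(t);d=np.hypot(C[...,0]-.6,C[...,1]-.304)<.07;print('mug',C[...,2][d].max(),)
q=C[d&(C[...,2]>.06)];print(cv2.minEnclosingCircle((q[:,:2]*1000).astype(np.float32)))
hsv=cv2.cvtColor(t['img'],cv2.COLOR_RGB2HSV);k=np.zeros((400,640),np.uint8);k[195:235,332:375]=cv2.inRange(hsv,(18,110,90),(32,255,255))[195:235,332:375]
n,l,st,_=cv2.connectedComponentsWithStats(k);i=1+st[1:,4].argmax();ys,xs=np.nonzero(l==i);q=plane(t,xs,ys,.008)[:,:2]*1000
R=cv2.minAreaRect(q.astype(np.float32));print('hinge mask',R,cv2.boxPoints(R).round().tolist())
E
```

```text
top short 173 c [651.  206.2] size [40.  24.7] long-ang 36.4 med [649.4 204.   41.4]
top latch 301 c [606.9 114.3] size [50.3 72.5] long-ang -36.4 med [609.3 117.8  22.1]
top tape 463 c [559.9  19.7] size [71.8 36.6] long-ang 41.5 med [555.6  16.9  60.4]
top long 183 c [532.9 -44.2] size [63.  33.5] long-ang 46.6 med [524.5 -50.3  41.7]
top hinge 486 c [ 470.5 -144.4] size [54.7 88.6] long-ang -45.2 med [ 479.5 -139.9    7.3]
side short 182 c [653.6 209.1] size [41.1 29. ] long-ang 33.2 med [651.4 207.7  42.6]
side latch 295 c [608.7 116.1] size [49.9 69.4] long-ang -35.6 med [611.4 119.1  22.8]
side tape 440 c [552.4  11.3] size [99.1 43.3] long-ang 52.0 med [556.9  21.7  59.9]
side long 163 c [530.  -40.3] size [48.5 41. ] long-ang 19.5 med [525.6 -48.3  42. ]
side hinge 442 c [ 480.  -133.3] size [91.6 91.6] long-ang 79.8 med [ 481.6 -138.2    7.6]
mug 0.3452824405189049
((599.285400390625, 312.7331237792969), 61.62351608276367)
hinge mask ((482.5115661621094, -138.50204467773438), (32.44077682495117, 80.49984741210938), 44.78094482421875) [[443.0, -121.0], [499.0, -178.0], [522.0, -156.0], [466.0, -99.0]]
```

arm_command(xyz=[[19,25.5,-11],[19,25.5,-11],[19,25.5,-11],[19,25.5,-11],[19,25.5,-11],[19,25.5,-11],[19,25.5,-11],[19,25.5,-11],[19,25.5,-11],[19,25.5,-11],[19,25.5,-11],[19,25.5,-11],[19,25.5,-11],[0,0,0],[0,0,0]], spin=[8.3,8.3,8.3,8.3,8.3,8.3,8.3,8.3,8.3,8.3,8.3,8.3,8.3,0,0], jaw=0.3, squeeze=15)

```text
time: 1.6
tool_pos: [0.4818, -0.1376, 0.2613]
tool_rot: [-3.141, -0.001, 2.347]
contact_force: [0.0, -0.3, -0.8]
opening: 0.0596
grip_force: 0.0
```

Run:
```python
from m import *
t=load('top0');s=load('side0')
for n,c in(('top',t),('side',s)):
    P=cloud(c);m=(np.hypot(P[...,0]-.55,P[...,1]-.015)<.06)&(P[...,2]>.056)&(P[...,2]<.07)
    h=cv2.cvtColor(c['img'],cv2.COLOR_RGB2HSV);m&=cv2.inRange(h,(18,120,60),(34,255,255))>0
    m=cv2.morphologyEx(m.astype(np.uint8),cv2.MORPH_OPEN,np.ones((3,3)))
    v,u=np.nonzero(m);q=(plane(c,u,v,.062)[:,:2]*1000).astype(np.float32);R=cv2.minAreaRect(q);print(n,R,q.mean(0),cv2.boxPoints(R).round().tolist())
    w,V=np.linalg.eigh(np.cov(q.T));print(np.degrees(np.arctan2(*V[::-1,1])))
P=cloud(t);d=P[(np.hypot(P[...,0]-.6,P[...,1]-.304)<.06)];print('mug z pct',np.percentile(d[:,2],[50,80,90,95,98,99]))
q=d[(d[:,2]>.05)&(d[:,2]<.13)];print(len(q),q.min(0),q.max(0))
```

```text
top ((556.395263671875, 16.6640625), (46.5891227722168, 32.480953216552734), 44.70502853393555) [555.88965   16.567509] [[528.0, 12.0], [551.0, -11.0], [584.0, 22.0], [562.0, 45.0]]
50.540277763653194
side ((558.1412353515625, 19.270248413085938), (46.460296630859375, 34.575592041015625), 46.754539489746094) [558.6347   19.29993] [[530.0, 14.0], [555.0, -9.0], [587.0, 24.0], [561.0, 48.0]]
-136.00069360133452
mug z pct [0.05347068 0.28999972 0.32354292 0.33754398 0.34264499 0.34333724]
776 [0.55169776 0.252036   0.05006659] [0.63213031 0.35158839 0.08852993]
```

Run:
```python
from m import *
t=load('top0')
P=cloud(t).reshape(-1,3);ok=t['depth'].ravel()>0
for z0,z1 in((.03,.1),(.1,.2),(.2,.3),(.3,.45)):
    q=P[ok&(P[:,2]>z0)&(P[:,2]<z1)&(P[:,1]>.1)&(P[:,0]>.5)]
    d=(q[:,:2]-[.650,.205])@np.array([np.cos(np.radians(35.5)),np.sin(np.radians(35.5))])
    e=(q[:,:2]-[.650,.205])@np.array([-np.sin(np.radians(35.5)),np.cos(np.radians(35.5))])
    m=(abs(e)<.05)&(d>.04);print(z0,m.sum(),d[m].min() if m.any() else None)
    if len(q)>50 and z0>.05:
        vx,vy,x,y=cv2.fitLine(q[:,:2].astype(np.float32),cv2.DIST_HUBER,0,.01,.01).ravel();n=np.array([-vy,vx]);r=(q[:,:2]-[x,y])@n
        print(' wall',np.degrees(np.arctan2(vy,vx)),'pt',x,y,'resid',np.median(abs(r)),'dist gauge',abs((np.array([.65,.205])-[x,y])@n))
```

```text
0.03 923 0.14702063547119296
0.1 1820 0.14725129519979585
 wall -29.97446 pt 0.7025055 0.35473803 resid 0.0005671921188841687 dist gauge 0.15594278901622566
0.2 2487 0.14719485930105036
 wall -30.19733 pt 0.74178195 0.3319066 resid 0.0008062586013109162 dist gauge 0.15584959500511658
0.3 1122 0.14733982493755765
 wall -15.897351 pt 0.6597999 0.3627191 resid 0.008932855035102032 dist gauge 0.15437128923679702
```

arm_command(xyz=[[0,-1,-20],[0,0,-20],[0,0,-20],[0,0,-12],[0,0,-6],[0,0,-2],[0,0,0],[0,0,0]], spin=[0,0,0,0,0,0,0,0])

```text
time: 2.4
tool_pos: [0.4821, -0.1392, 0.1825]
tool_rot: [3.141, 0.001, 2.347]
contact_force: [-0.3, 0.1, 0.0]
opening: 0.0596
grip_force: 0.0
```

arm_command(xyz=[[0,0,-2],[0,0,0]], spin=[0,0])

```text
time: 2.6
tool_pos: [0.4819, -0.139, 0.18]
tool_rot: [3.141, 0.0, 2.347]
contact_force: [-0.4, 0.2, 0.6]
opening: 0.0597
grip_force: 0.0
```

arm_command(xyz=[[0,0,0],[0,0,0],[0,0,0],[0,0,0],[0,0,0],[0,0,0],[0,0,0],[0,0,0]], spin=[0,0,0,0,0,0,0,0], jaw=-1, squeeze=20)

```text
time: 3.4
tool_pos: [0.4819, -0.139, 0.1798]
tool_rot: [3.141, 0.0, 2.347]
contact_force: [1.2, 0.7, 0.5]
opening: 0.0313
grip_force: 20.0
```

arm_command(xyz=[[0,0,15],[0,0,25],[0,0,30],[0,0,30],[-6,30,0],[-6,30,0],[-6,30,0],[-6,30,0],[-6,30,0],[-6,30,0],[-6,30,0],[-6,30,0],[-5,31,0],[-5,31,0],[0,0,0],[0,0,0]], spin=[0,0,0,0,-0.9,-0.9,0,0,0,0,0,0,0,0,0,0])

```text
time: 5.0
tool_pos: [0.4236, 0.1633, 0.2796]
tool_rot: [-3.141, 0.0, 2.318]
contact_force: [0.1, -0.4, -1.9]
opening: 0.0312
grip_force: 20.0
```

arm_command(xyz=[[0,0,-25],[0,0,-25],[0,0,-22],[0,0,-12],[0,0,-5],[0,0,-2],[0,0,0],[0,0,0]], spin=[0,0,0,0,0,0,0,0])

```text
time: 5.8
tool_pos: [0.4242, 0.1628, 0.1894]
tool_rot: [3.14, 0.001, 2.315]
contact_force: [0.2, 0.3, -0.3]
opening: 0.0309
grip_force: 20.0
```

arm_command(xyz=[[0,0,-1.5],[0,0,-1.5],[0,0,-0.5],[0,0,0]], spin=[0,0,0,0])

```text
time: 6.2
tool_pos: [0.4239, 0.163, 0.1857]
tool_rot: [3.141, 0.0, 2.316]
contact_force: [-1.4, -0.8, 4.0]
opening: 0.0315
grip_force: 20.0
```

arm_command(xyz=[[0,0,0],[0,0,0],[0,0,0],[0,0,0],[0,0,20],[0,0,30],[0,0,30],[0,0,30]], spin=[0,0,0,0,0,0,0,0], jaw=-0.1)

```text
time: 7.0
tool_pos: [0.4237, 0.1629, 0.2963]
tool_rot: [-3.141, -0.0, 2.316]
contact_force: [0.2, 0.5, -0.7]
opening: 0.0412
grip_force: 0.0
```

arm_command(xyz=[[28,5,0],[28,5,0],[28,5,0],[28,5,0],[28,5,0],[28,5,0],[29,6,0],[29,6,0],[0,0,-20],[0,0,-20],[0,0,0],[0,0,0]], spin=[-1.2,-1.2,-1.2,-1.2,-1.2,-1.2,0,0,0,0,0,0], jaw=0.4)

```text
time: 8.2
tool_pos: [0.6498, 0.205, 0.2551]
tool_rot: [-3.141, -0.0, 2.19]
contact_force: [0.2, 0.0, 1.2]
opening: 0.0647
grip_force: 0.0
```

Run:
```python
from cell import *
from h import *
for n in('top','side'):
    c=read_camera(n);np.savez(n+'1.npz',**c)
a=read_camera('top')['img'][90:290,100:370];b=load('side1')['img'][150:330,140:383]
a=cv2.resize(a,(540,400));b=cv2.resize(b,(260,193));im=np.zeros((400,800,3),np.uint8);im[:,:540]=a;im[:193,540:]=b
cv2.imwrite('pics/p1.png',im[:,:,::-1])
```

```text
(no output)
```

View pics/p1.png

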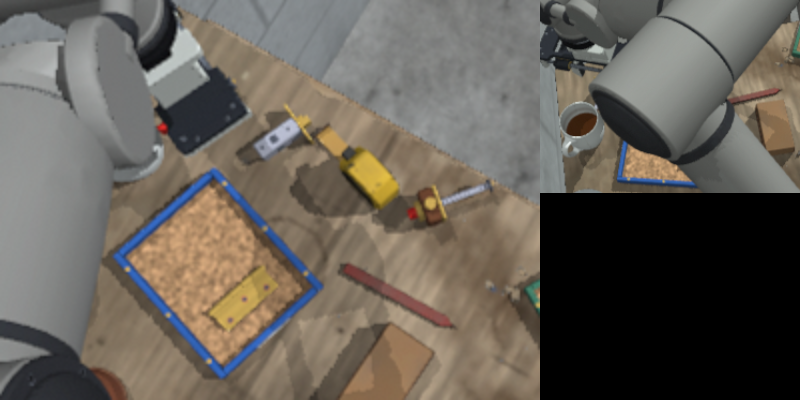

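The hinge lies flat in the lower part of the blue tray (around 243,298 in the picture). The gripper is over the short gauge, with the red cap visible at (163,128), clear of the mug.

arm_command(xyz=[[0,0,-20],[0,0,-20],[0,0,-13],[0,0,-7],[0,0,-3],[0,0,0],[0,0,0]], spin=[0,0,0,0,0,0,0])

```text
time: 9.05
tool_pos: [0.6502, 0.205, 0.1932]
tool_rot: [3.14, 0.001, 2.19]
contact_force: [-0.2, -0.0, 0.8]
opening: 0.0641
grip_force: 0.0
```

arm_command(xyz=[[0,0,0],[0,0,0],[0,0,0],[0,0,0],[0,0,0],[0,0,0],[0,0,0],[0,0,0]], spin=[0,0,0,0,0,0,0,0], jaw=-1, squeeze=25)

```text
time: 9.85
tool_pos: [0.6502, 0.2051, 0.1927]
tool_rot: [3.14, 0.0, 2.19]
contact_force: [2.2, 0.9, 3.2]
opening: 0.0399
grip_force: 25.0
```

arm_command(xyz=[[0,0,12],[0,0,20],[0,0,30],[0,0,30],[0,0,0],[-20,0,0],[-20,0,0],[-20,0,0],[-20,0,0],[-20,0,0],[-20,-1,0],[-20,-1,0],[-19,-1,0],[0,0,0],[0,0,0]], spin=[0,0,0,0,0,1.2,1.2,1.2,1.2,1.2,1.2,0,0,0,0])

```text
time: 11.35
tool_pos: [0.4908, 0.2019, 0.2838]
tool_rot: [-3.141, -0.0, 2.316]
contact_force: [-0.2, 0.5, -2.2]
opening: 0.04
grip_force: 25.0
```

arm_command(xyz=[[0,0,-20],[0,0,-25],[0,0,-20],[0,0,-12],[0,0,-4],[0,0,-2],[0,0,0],[0,0,0]], spin=[0,0,0,0,0,0,0,0])

```text
time: 12.15
tool_pos: [0.4912, 0.202, 0.202]
tool_rot: [3.14, 0.001, 2.316]
contact_force: [-0.4, 0.4, -2.3]
opening: 0.04
grip_force: 25.0
```

arm_command(xyz=[[0,0,-1.5],[0,0,-1.5],[0,0,-0.5],[0,0,0],[0,0,0]], spin=[0,0,0,0,0])

```text
time: 12.65
tool_pos: [0.491, 0.202, 0.1986]
tool_rot: [3.141, 0.001, 2.316]
contact_force: [-1.0, -0.2, 4.9]
opening: 0.0397
grip_force: 25.0
```

arm_command(xyz=[[0,0,0],[0,0,0],[0,0,0],[0,0,0],[0,0,20],[0,0,30],[0,0,30],[16,-11,0],[16,-11,0],[16,-11,0],[16,-11,0],[16,-11,0],[16,-11,0],[16,-10,0],[0,0,0],[0,0,0]], spin=[0,0,0,0,0,0,0,-1.4,-1.4,-1.4,-1.4,0,0,0,0,0], jaw=0.1)

```text
time: 14.25
tool_pos: [0.6026, 0.1259, 0.2773]
tool_rot: [-3.141, -0.001, 2.217]
contact_force: [0.1, -0.4, 0.2]
opening: 0.0503
grip_force: 0.0
```

arm_command(xyz=[[0,0,-25],[0,0,-25],[0,0,-23],[0,0,-12],[0,0,-6],[0,0,-2],[0,0,0],[0,0,0]], spin=[0,0,0,0,0,0,0,0])

```text
time: 15.05
tool_pos: [0.6032, 0.126, 0.1858]
tool_rot: [3.14, 0.001, 2.218]
contact_force: [0.3, 0.2, 1.0]
opening: 0.0508
grip_force: 0.0
```

arm_command(xyz=[[0,0,-1.5],[0,0,0],[0,0,0],[0,0,0],[0,0,0],[0,0,0],[0,0,0],[0,0,0]], spin=[0,0,0,0,0,0,0,0], jaw=-1, squeeze=20)

```text
time: 15.85
tool_pos: [0.603, 0.126, 0.1835]
tool_rot: [3.141, 0.0, 2.218]
contact_force: [1.9, 0.2, 1.3]
opening: 0.0197
grip_force: 20.0
```

arm_command(xyz=[[0,0,15],[0,0,30],[0,0,35],[0,0,30],[-17.5,-31,0],[-17.5,-31,0],[-17.5,-31,0],[-17.5,-31,0],[-17.5,-31,0],[-17.5,-31,0],[-17.5,-31,0],[-17.5,-31,0],[-17.5,-31,0],[-17.5,-31,0],[-17.5,-31,0],[-17.5,-30,0],[-17.5,-30,0],[-18.5,-29.5,0],[0,0,0],[0,0,0]], spin=[0,0,0,0,-1.1,-1.1,-1.1,-1.1,-1.1,-1.2,0,0,0,0,0,0,0,0,0,0])

```text
time: 17.85
tool_pos: [0.3564, -0.3047, 0.2937]
tool_rot: [3.141, -0.0, 2.099]
contact_force: [0.0, -0.3, -1.7]
opening: 0.0196
grip_force: 20.0
```

arm_command(xyz=[[0,0,-25],[0,0,-30],[0,0,-25],[0,0,-15],[0,0,-4],[0,0,-2],[0,0,0],[0,0,0]], spin=[0,0,0,0,0,0,0,0])

```text
time: 18.65
tool_pos: [0.3572, -0.3045, 0.1931]
tool_rot: [3.141, 0.002, 2.101]
contact_force: [-0.4, 0.2, -0.4]
opening: 0.0196
grip_force: 20.0
```

Target contact at about 189.5.

arm_command(xyz=[[0,0,-1.5],[0,0,-1.5],[0,0,-0.5],[0,0,0],[0,0,0]], spin=[0,0,0,0,0])

```text
time: 19.15
tool_pos: [0.3569, -0.3046, 0.1893]
tool_rot: [3.141, 0.001, 2.101]
contact_force: [-1.5, 1.1, 5.3]
opening: 0.0198
grip_force: 20.0
```

arm_command(xyz=[[0,0,0],[0,0,0],[0,0,0],[0,0,20],[0,0,30],[0,0,30]], spin=[0,0,0,0,0,0], jaw=-0.35)

```text
time: 19.75
tool_pos: [0.3567, -0.3044, 0.2693]
tool_rot: [-3.141, -0.001, 2.101]
contact_force: [-0.3, -0.6, -0.9]
opening: 0.03
grip_force: 0.0
```

arm_command(xyz=[[17,25,0],[17,25,0],[17,25,0],[17,25,0],[17,25,0],[17,25,0],[17,25,0],[17,25,0],[17,26,0],[17,26,0],[0,0,-15],[0,0,0],[0,0,0]], spin=[-1.6,-1.6,-1.6,-1.6,-1.6,-1.6,0,0,0,0,0,0,0], jaw=0.35)

```text
time: 21.05
tool_pos: [0.5266, -0.0527, 0.2535]
tool_rot: [-3.14, -0.001, 1.933]
contact_force: [0.7, 0.6, -0.6]
opening: 0.0617
grip_force: 0.0
```

arm_command(xyz=[[0,0,-25],[0,0,-20],[0,0,-12],[0,0,-4],[0,0,0],[0,0,0]], spin=[0,0,0,0,0,0])

```text
time: 21.65
tool_pos: [0.5272, -0.0528, 0.1936]
tool_rot: [3.14, 0.001, 1.933]
contact_force: [0.0, -0.5, 0.0]
opening: 0.0622
grip_force: 0.0
```

arm_command(xyz=[[0,0,-0.5],[0,0,0],[0,0,0],[0,0,0],[0,0,0],[0,0,0],[0,0,0],[0,0,0]], spin=[0,0,0,0,0,0,0,0], jaw=-1, squeeze=25)

```text
time: 22.45
tool_pos: [0.5271, -0.0525, 0.1926]
tool_rot: [3.141, 0.0, 1.933]
contact_force: [0.3, 1.2, 6.2]
opening: 0.0398
grip_force: 25.0
```

arm_command(xyz=[[0,0,12],[0,0,20],[0,0,30],[0,0,28],[0,0,0],[-15,-19,0],[-15,-19,0],[-15,-19,0],[-15,-19,0],[-15,-19,0],[-15,-19,0],[-15,-19,0],[-15,-19,0],[-15,-18,0],[-14,-18,0],[0,0,0],[0,0,0]], spin=[0,0,0,0,0,1.6,1.6,1.6,1.6,1.6,1.6,0,0,0,0,0,0])

```text
time: 24.15
tool_pos: [0.3774, -0.2404, 0.2815]
tool_rot: [-3.141, -0.002, 2.099]
contact_force: [-0.7, -0.4, -2.9]
opening: 0.0399
grip_force: 25.0
```

Run:
```python
from cell import *
from h import *
a=read_camera('top');b=read_camera('side')
im=np.zeros((400,800,3),np.uint8);im[:,:420]=cv2.resize(a['img'][180:320,345:492],(420,400));im[:304,420:]=cv2.resize(b['img'][130:250,340:490],(380,304))
cv2.imwrite('pics/p2.png',im[:,:,::-1])
```

```text
(no output)
```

View pics/p2.png

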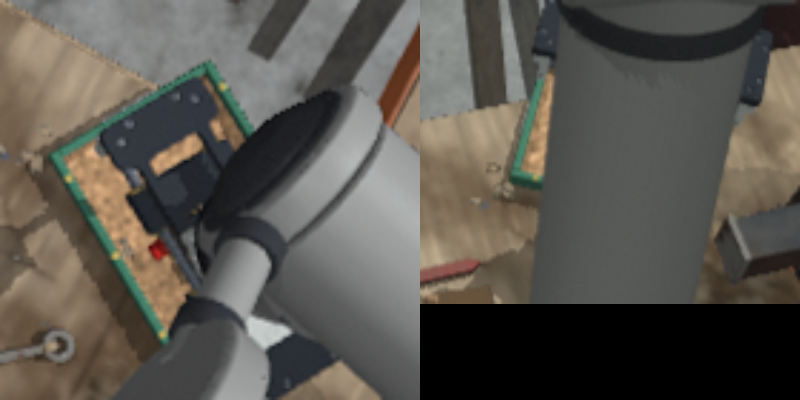

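The red cap (160,250) sits inside the green lip on the left side, and the arm hides the latch. I'm lowering the gauge.

arm_command(xyz=[[0,0,-20],[0,0,-25],[0,0,-20],[0,0,-10],[0,0,-4],[0,0,-2],[0,0,0],[0,0,0]], spin=[0,0,0,0,0,0,0,0])

```text
time: 25.05
tool_pos: [0.3781, -0.2407, 0.2019]
tool_rot: [3.141, 0.001, 2.101]
contact_force: [-0.3, -0.6, -2.8]
opening: 0.0401
grip_force: 25.0
```

arm_command(xyz=[[0,0,-1.5],[0,0,-1],[0,0,0],[0,0,0]], spin=[0,0,0,0])

```text
time: 25.45
tool_pos: [0.3779, -0.2405, 0.1988]
tool_rot: [3.141, 0.0, 2.101]
contact_force: [0.9, -0.8, -2.4]
opening: 0.0396
grip_force: 25.0
```

arm_command(xyz=[[0,0,-1],[0,0,0],[0,0,0]], spin=[0,0,0])

```text
time: 25.75
tool_pos: [0.3779, -0.2405, 0.1986]
tool_rot: [3.141, 0.001, 2.101]
contact_force: [-2.5, 1.6, 8.5]
opening: 0.0397
grip_force: 25.0
```

arm_command(xyz=[[0,0,0],[0,0,0],[0,0,0],[0,0,0],[0,0,15],[0,0,30],[0,0,30]], spin=[0,0,0,0,0,0,0], jaw=0.1)

```text
time: 26.45
tool_pos: [0.3777, -0.2404, 0.2732]
tool_rot: [-3.141, -0.002, 2.101]
contact_force: [0.5, 0.8, -0.4]
opening: 0.0506
grip_force: 0.0
```

arm_command(xyz=[[16,23,0],[16,23,0],[16,23,0],[16,23,0],[16,23,0],[16,23,0],[16,23,0],[16,23,0],[16,24,0],[16,24,0],[16.5,24.5,0],[0,0,0],[0,0,0]], spin=[-7,-7,-7,-7,-7,-7,-7,-7,-7,-7,-4.3,0,0], jaw=0.3)

```text
time: 27.75
tool_pos: [0.5542, 0.0163, 0.2723]
tool_rot: [-3.141, 0.001, 0.807]
contact_force: [-0.2, 0.2, 0.2]
opening: 0.06
grip_force: 0.0
```

Run:
```python
from cell import *
from h import *
a=read_camera('top');b=read_camera('side');np.savez('top2.npz',**a)
im=np.zeros((400,800,3),np.uint8);im[:,:420]=cv2.resize(a['img'][180:320,345:492],(420,400));im[:304,420:]=cv2.resize(b['img'][140:260,250:400],(380,304))
cv2.imwrite('pics/p3.png',im[:,:,::-1])
```

```text
(no output)
```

View pics/p3.png

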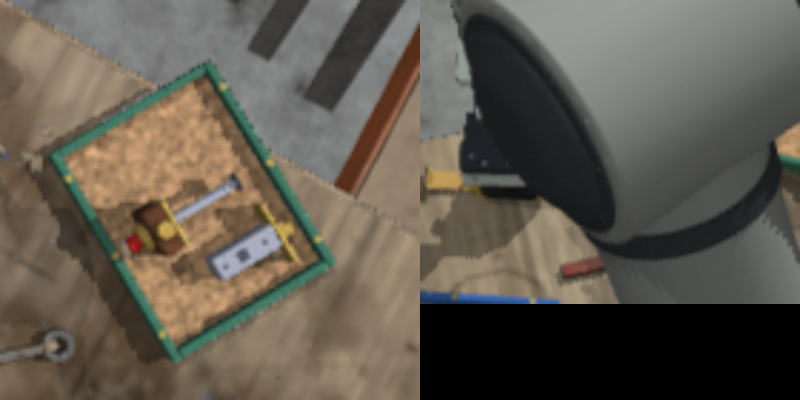

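The latch (about 250,245) and the long gauge (about 165,230) both lie flat inside the green lip. The upper part of the tray is free for the tape, and the gripper is above it.

arm_command(xyz=[[0,0,-20],[0,0,-22],[0,0,-16],[0,0,-9],[0,0,-4],[0,0,0],[0,0,0]], spin=[0,0,0,0,0,0,0])

```text
time: 28.55
tool_pos: [0.5546, 0.0157, 0.2024]
tool_rot: [3.141, -0.001, 0.804]
contact_force: [-0.8, -0.3, 0.3]
opening: 0.0594
grip_force: 0.0
```

arm_command(xyz=[[0,0,0],[0,0,0],[0,0,0],[0,0,0],[0,0,0],[0,0,0],[0,0,0],[0,0,0]], spin=[0,0,0,0,0,0,0,0], jaw=-1, squeeze=30)

```text
time: 29.35
tool_pos: [0.5545, 0.016, 0.202]
tool_rot: [3.141, -0.0, 0.804]
contact_force: [-0.5, 0.9, 3.3]
opening: 0.0343
grip_force: 29.4
```

arm_command(xyz=[[0,0,12],[0,0,25],[0,0,30],[0,0,23],[0,0,0],[-9,-23,0],[-9,-23,0],[-9,-23,0],[-9,-23,0],[-9,-23,0],[-9,-23,0],[-8,-23,0],[-8,-23,0],[-8,-23,0],[-8,-23,0],[-8,-22,0],[-8.5,-22.5,0],[0,0,0],[0,0,0],[0,0,0]], spin=[0,0,0,0,0,4,6.5,6.5,6.5,6.5,6.5,6.5,6.5,6.5,6.5,6.5,5.2,0,0,0])

```text
time: 31.35
tool_pos: [0.4518, -0.2578, 0.291]
tool_rot: [-3.141, -0.002, 2.099]
contact_force: [-0.4, -0.6, -2.5]
opening: 0.0339
grip_force: 29.4
```

arm_command(xyz=[[0,0,-20],[0,0,-25],[0,0,-20],[0,0,-10],[0,0,-4],[0,0,0],[0,0,0]], spin=[0,0,0,0,0,0,0])

```text
time: 32.05
tool_pos: [0.4523, -0.2586, 0.2135]
tool_rot: [3.141, 0.001, 2.099]
contact_force: [0.1, -1.2, -2.4]
opening: 0.0343
grip_force: 29.4
```

Expected contact is near 208.

arm_command(xyz=[[0,0,-2],[0,0,-2],[0,0,-1.5],[0,0,-0.5],[0,0,0],[0,0,0]], spin=[0,0,0,0,0,0])

```text
time: 32.65
tool_pos: [0.452, -0.2586, 0.2079]
tool_rot: [3.141, 0.001, 2.099]
contact_force: [-1.4, 1.0, 7.2]
opening: 0.0342
grip_force: 29.4
```

arm_command(xyz=[[0,0,0],[0,0,0],[0,0,0],[0,0,0],[0,0,15],[0,0,30],[0,0,35],[0,0,30],[0,30,0],[0,35,0],[0,35,0],[0,35,0],[0,35,0],[0,35,0],[0,0,0],[0,0,0]], spin=[0,0,0,0,0,0,0,0,0,0,0,0,0,0,0,0], jaw=-0.05)

```text
time: 34.25
tool_pos: [0.4519, -0.0531, 0.3168]
tool_rot: [3.141, 0.0, 2.101]
contact_force: [-1.2, -0.2, 0.2]
opening: 0.0436
grip_force: 0.0
```

Run:
```python
from cell import *
from h import *
a=read_camera('top');np.savez('top3.npz',**a)
im=np.zeros((400,800,3),np.uint8);im[:,:400]=cv2.resize(a['img'][185:315,345:475],(400,400));im[:,400:]=cv2.resize(a['img'][165:295,145:275],(400,400))
cv2.imwrite('pics/p4.png',im[:,:,::-1])
def px(u,v,ox,oy): return ox+u*130/400,oy+v*130/400
```

```text
(no output)
```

View pics/p4.png

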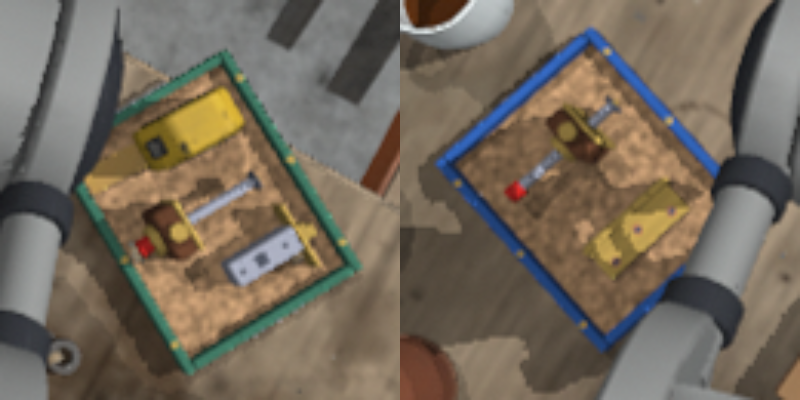

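arm_command(xyz=[[0,40,0],[0,40,0],[0,40,0],[0,0,0],[0,0,0]], spin=[0,0,0,0,0])

```text
time: 34.8
tool_pos: [0.4522, 0.066, 0.3167]
tool_rot: [-3.142, 0.0, 2.1]
contact_force: [0.2, 0.3, -0.4]
opening: 0.0436
grip_force: 0.0
```

Run:
```python
from cell import *
from h import *
im=np.zeros((400,800,3),np.uint8)
for k,n in enumerate(('top','side')):
    a=read_camera(n);P=cloud(a);x=P[...,:2]-[.3913,-.2674]
    X=x@[.5045,-.8634];Y=x@[.8634,.5045]
    # tape top surface
    m=(abs(X-23)<1e9)&(abs(X-.02)<.05)&(abs(Y-.057)<.02)&(P[...,2]>.06)&(P[...,2]<.085)
    if m.sum()>20:
        A=np.c_[X[m],Y[m],np.ones(m.sum())];c=np.linalg.lstsq(A,P[...,2][m],rcond=None)[0];print(n,'top',m.sum(),c.round(3),'X',X[m].min(),X[m].max(),'Y',Y[m].min(),Y[m].max(),'zmed',np.median(P[...,2][m]))
    m=(X>-.08)&(X<-.02)&(abs(Y-.057)<.008)
    for b in range(-80,-20,5):
        q=m&(X>b/1e3)&(X<(b+5)/1e3)
        if q.any():print(b,q.sum(),np.median(P[...,2][q]).round(4),a['img'][q].mean(0).round())
    roi=a['img'][185:315,345:475] if k==0 else a['img'][130:230,360:460]
    im[:,400*k:400*k+400]=cv2.resize(roi,(400,400),interpolation=cv2.INTER_CUBIC)
cv2.imwrite('pics/p5.png',im[:,:,::-1])
```

```text
top top 365 [ 0.023 -0.031  0.068] X -0.006764550083907634 0.044210965053187334 Y 0.039186403581247795 0.074912710694155 zmed 0.06741790134421655
-80 14 -0.0005 [77. 65. 53.]
-75 24 0.0165 [51. 88. 73.]
-70 13 0.0181 [ 93. 107.  83.]
-65 15 0.0109 [183. 146.  83.]
-60 15 0.01 [173. 138.  78.]
-55 15 0.0102 [160. 128.  74.]
-50 17 0.0096 [147. 116.  68.]
-45 16 0.0098 [131. 104.  61.]
-40 14 0.0106 [120.  96.  55.]
-35 15 0.0101 [118.  94.  54.]
-30 15 0.0102 [118.  94.  55.]
-25 21 0.0107 [103.  83.  48.]
```

View pics/p5.png

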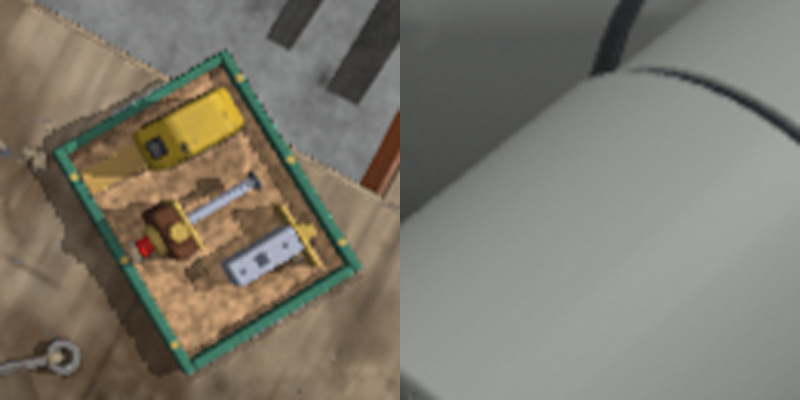

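The tape stands level: its top is 68 mm up, and the tongue lies flat inside the lip, left of (150,150). The latch and long gauge are flat with the gauge rod still long. In the previous picture the hinge and short gauge lay properly in the blue tray. I'm handing in.

```bash
python3 -c "
from cell import *
print(hand_in())"
```

```text
the job is handed in; nothing more can be done
None
```

I made up both kits and handed the job in at about 35 s: hinge and short gauge in the blue tray, latch, tape and long gauge in the green. In the last pictures every piece was upright and flat inside its lip and both gauges looked as set, but I did not re-measure the settings and the judge gave no verdict.

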